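Roll the filament spool into its parking groove

ROBOT

A 6-joint arm with a two-finger parallel gripper is mounted at the origin on the work surface. World frame = base frame: x ahead of the robot, y to its left, z up, the work surface at z = 0. Lengths are in m, angles in rad, forces in N, time in s.
With the tool pointing down it reaches from about 0.3 to 0.875 m from the base axis. Payload 6.4 kg.
Tool frame: the origin (TCP) lies midway between the tips of the shut fingers; the grasp point (between the pads) lies 19 mm behind it; z points along the fingers, y is the line along which they close (so a half turn about z gives the same grasp; the last joint's range is limited). The gripper opens to 85 mm and grips with 20 to 120 N. Pads are 22 mm wide; open, the fingers measure 114 mm over their backs; the gripper's body (76 mm by 85 mm) begins 54 mm behind the grasp point. The pads swing forward as they close: fully open they stand 13 mm farther back than shut.
Start: joints at [-1.5, 0.181, 1.607, -0, 1.354, -0.206], TCP at [0.157, -0.553, 0.231] pointing down, gripper open.
Joint ranges: [-2.99, 2.99], [-0.89, 2.07], [0.3, 2.58], [-1.14, 4.28], [0, 2.63], [-3.12, 3.12]. Speed limits (rad/s): [2.57, 2.57, 3.01, 3.14, 3.14, 3.14].

INTERFACE

Orientations are given as a unit quaternion [w, x, y, z].
In Python, from bench import ctrl gives the robot as it stands. The module is installed in compiled form; this text tells all that it offers.
- The arm moves only by the tool move_arm, never from a script. Its argument "plan" is one flat list of numbers, 6 for each row, row after row: the shift along the world's x, y, z in units of 50 mm (1.0 is 50 mm), then the turn, a rotation vector about the world's x, y, z in rad. A call has 1 to 10 rows; each row is the pose to reach, as a shift and turn from the pose commanded when the call began; what a row does not reach only later rows make up. A row lasts 1/8 s, in which the tool goes at most 62.5 mm and 10.7 degrees, less where a joint would pass 70% of its speed; a pose out of reach is approached as far as the arm can. A call with a gripper value outside its range is refused whole. "grip" is the finger opening in mm, from 0 to 85.4, set as the call begins (left out, the last holds). The fingers move at their own pace and stop on an object; the grip force is fixed at half the most. Time passes only in rows, so rows that repeat a pose let the fingers close. It gives the time, the measured TCP pose, the force, the opening and the grip force at its end, in the units of the state.
- ctrl.get_obs(): the state, without advancing time (a new reading comes with each control period).
- ctrl.camera(name): name is "scene" or "top" or "wrist"; returns a dict with "pixels" (400x640x3 uint8, red, green, blue), "fx", "fy", "cx", "cy" (pixels), "origin" and "attitude" of the camera in the world. Camera axes: x right, y down, z forward; pixel columns grow to the right and rows downward; lengths in m; the calibration is good to about 2 mm. A picture is of the moment at which its call begins. There is no depth.
- ctrl.hand_in(): hands the job in; it is judged then, once.
The state is a dict: "time_s": time; "q": joint angles; "dq": joint speeds; "joint_efforts": joint torques, N m; "eef_pos": TCP position; "eef_rot": TCP orientation; "wrist_force": force on the tool from outside, world axes, zero at the start; "torque": the same for the moment, N m; "opening": opening from 0.0 (shut) to 1.0 (fully open); "grasp_force": force on a finger pad.
Only numpy, scipy, OpenCV 4.12 (cv2) and the standard library are available. Lean on these libraries where they do the work, as an engineer would, in place of code of your own. Each camera call takes 0.05 s, during which the arm holds its last target. There are 200 camera calls.

TASK

Roll the loose filament spool along the plywood board by pushing on its top with your fingertips, in as many strokes as you like, until it drops into the groove beside the parked spool and stays resting there; then take the hand away. It should roll, not skid: never lift it, tip it over, push on its lower half or let it run on past the groove. Leave the parked spool, the glue stick and the oil bottle where they are.

Things in the scene. Friction and masses are not known exactly. Their poses are not given: they have to be found in the camera images.
- spool: Loose filament spool, on its rims: 200 mm across its two white 4 mm flanges, 67 mm wide, 0.7 to 1 kg. Origin: its centre, 109 mm above the desk on the flat board, 104 mm in the groove. x: its axis, level; y, z turn as it rolls. Between the flanges (59 mm) the filament is wound solid to 97 mm radius, its top 206 mm above the desk on the flat. It rolls with slight resistance: at 0.1 m/s it coasts 30 to 50 mm.
- board: Plywood spool board, 9 mm thick, 205 x 420 mm, fixed to the desk. Origin at desk height on the middle line of the empty lane, 5 mm short of mid-board. x along the groove, y along the board from the groove to the loose spool, which starts at y = 30 to 150 mm, within 6 mm of x = 0, square within 0.03 rad. It spans x -145 to +60, y -205 to +215 mm, with strips 8 mm high at both y ends.
- park (a point): The parking place: at desk height below the middle of the groove in the empty lane, 100 mm from the board's origin along its -y; axes as the board's. When home, the loose spool's centre is straight above this point, 104 mm above it.
- groove_edge (a point): Middle of the groove's near edge in the empty lane, at the board's top face (9 mm above the desk), 32 mm from the parking place along the board's y. The groove is 64 mm wide, 5 mm deep, square-edged, cork-lined, right across the board. A spool whose centre passes this edge falls in by itself and rocks briefly; if it came slowly (under 0.1 m/s) it does not climb out beyond.
- parked_spool: A spool like the first, standing parked in the groove in the other lane: its centre is 92 mm from the parking place along the board's -x. Origin at its centre, x along its axis. To be left alone.
- glue_stick: Glue stick standing upright on the desk beside the board, 32 mm across, 100 mm tall. Origin at the centre of its foot. To be left alone.
- oiler: White oil bottle with an orange nozzle standing on the desk beside the board, 38 mm across, 125 mm tall. Origin at the centre of its foot. To be left alone.

How it is judged:
On the way, in this order (a step that is already met when the one before it is completed fails the run):
1. the spool has rolled (turned by more than 0.6 rad), not skidded, on its way along the flat of the board (angle between spool's own z axis and vertical above 0.6 rad and y of spool in the frame of park above 0.035 m).
2. the spool is in the groove (y of spool in the frame of park between -0.015 and 0.015 m and height (world z) of spool below 0.107 m), for 0.2 s.
At the end, for the whole second after the job is handed in: The spool rests upright and still at the bottom of the groove: its centre within 6 mm of the groove's middle, within 18 mm of the lane's middle line, its axis within 0.1 rad of the groove. Parked spool within 12 mm, glue stick and oil bottle within 20 mm of where they stood (y of spool in the frame of park between -0.006 and 0.006 m and x of spool in the frame of park between -0.018 and 0.018 m and height (world z) of spool between 0.1015 and 0.1065 m and angle between spool's own x axis and vertical between 1.5 and 1.64 rad and angle between the x axis of spool and the x axis of board, either way round below 0.1 rad and linear speed of spool below 0.02 m/s and angular speed of spool below 0.15 rad/s and distance of parked_spool from where it was at the start of the episode below 0.012 m and distance of each of glue_stick, oiler from where it was at the start of the episode below 0.02 m); the robot touches nothing.
It fails at once if the spool is lifted (its centre more than 8 mm above its height when standing on the board) (height (world z) of spool above 0.117 m).
It fails at once if the spool is tipped over (its axis more than 0.25 rad from level) (angle between spool's own x axis and vertical below 1.32 rad or angle between spool's own x axis and vertical above 1.82 rad).
It fails at once if the spool runs on past the groove (y of spool in the frame of park below -0.036 m).
It fails at once if the fingers push on the lower half of the spool (grasp point, about 19 mm behind the fingertips, lower than 128 mm while pushing it) (contact force between the fingers and spool above 0.5 N and height (world z) of the grasp point below 0.128 m).
It fails at once if the parked spool is moved by more than 12 mm, or the glue stick or the oil bottle is moved by more than 20 mm or knocked over (distance of parked_spool from where it was at the start of the episode above 0.012 m or distance of any of glue_stick, oiler from where it was at the start of the episode above 0.02 m or angle between any of glue_stick, oiler's own z axis and vertical above 0.4 rad).
It also fails if it takes over 61 s, if anything falls off the work surface, if the arm or the gripper's body presses on something with over 40 N, if the wrist force passes 120 N, or if a joint passes its speed limit or range.

## Working session

There is one attempt and no reset: what is moved stays moved. The work goes in short steps, Python scripts to look and compute and a tool call to move; the robot and the scene stay as the last step left them, time stands still between calls to the robot, and variables do not carry over. Pictures are saved under pics/ and viewed, at most 10 in all, crops included, and the job is handed in when it is done.

Besides the shell and the picture viewer there is one more tool, called after "Call:" by a JSON object that holds its "op" and its "data", one argument or row to a line. move_arm: Moves the arm, as the interface text tells. Its arguments: {"type":"object","properties":{"plan":{"type":"array"},"grip":{"type":"number"}},"required":["plan"]}

```bash
mkdir -p pics; cat > h.py <<'E'
from bench import ctrl
import numpy as np, cv2
from scipy.spatial.transform import Rotation as R
def cam(n):
    c=ctrl.camera(n); c['bgr']=cv2.cvtColor(np.asarray(c['pixels']),cv2.COLOR_RGB2BGR)
    a=np.asarray(c['attitude'],float)
    c['R']=a if a.shape==(3,3) else R.from_quat(np.roll(a,-1)).as_matrix()
    c['o']=np.asarray(c['origin'],float); return c
def ray(c,u,v,z):
    d=c['R']@np.array([(u-c['cx'])/c['fx'],(v-c['cy'])/c['fy'],1.]); return c['o']+d*(z-c['o'][2])/d[2]
def proj(c,p):
    q=c['R'].T@(np.asarray(p)-c['o']); return [c['cx']+c['fx']*q[0]/q[2],c['cy']+c['fy']*q[1]/q[2]]
E
python3 - <<'E'
from h import *
for n in['top','scene']:
    c=cam(n); cv2.imwrite(f'pics/{n}0.png',c['bgr']); print(n,c['o'],c['attitude'],c['fx'],c['cx'],c['cy'])
o=ctrl.get_obs(); print(o['eef_pos'],o['eef_rot'],o['opening'],o['time_s'])
E
```

```text
top [ 0.57384986 -0.03807853  0.74109143] [-0.0270864   0.71223499 -0.70131874  0.01181813] 379.9323210909082 322.9843498898918 203.25984888185033
scene [1.12732679 0.30453328 0.53443534] [-0.21299673  0.41926176  0.78180014 -0.40943927] 433.72265240959433 319.4336752268966 196.36688461401252
[ 0.15711939 -0.55260984  0.23048088] [-7.86770707e-04  9.90437625e-01  1.37959007e-01  6.59788563e-05] 1.0001478942131077 0.1
```

View pics/top0.png

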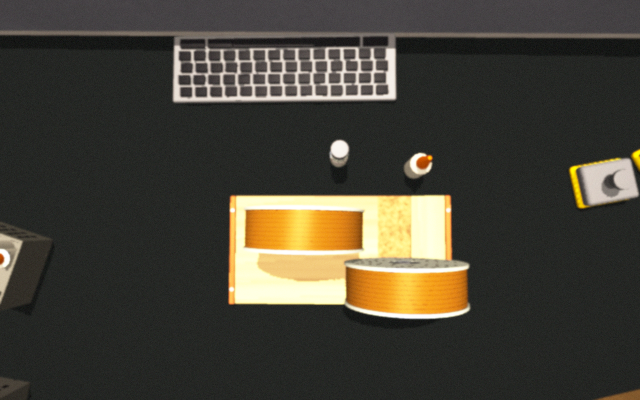

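View pics/scene0.png

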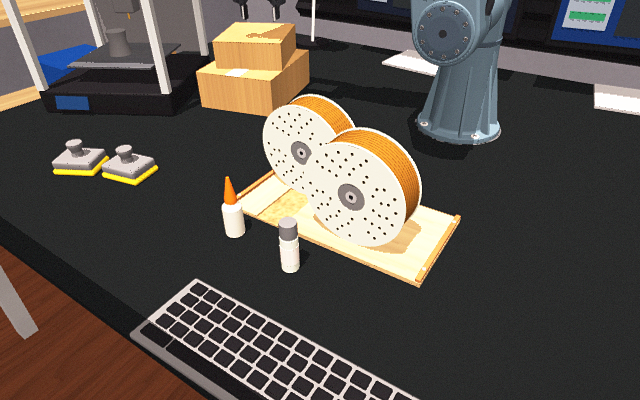

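The top view shows the loose spool at about (304,230), the parked spool at (407,287), the cork groove at columns 378–411 and the board corners at about (230,196), (451,196) and (229,304). The glue stick is at (340,153) and the oiler at (419,165). In the scene view the spools stand upright and the loose one is nearer the camera, with the bottles in front of it. Board +y runs left in the top image (about world +y).

```bash
cat >> h.py <<'E'
def spool(c,roi,z=.109):
    u0,v0,u1,v1=roi
    hsv=cv2.cvtColor(c['bgr'],cv2.COLOR_BGR2HSV); m=cv2.inRange(hsv,(8,170,60),(22,255,255))
    k=np.zeros_like(m); k[v0:v1,u0:u1]=m[v0:v1,u0:u1]
    k=cv2.morphologyEx(k,cv2.MORPH_OPEN,np.ones((5,5)))
    n,l,s,_=cv2.connectedComponentsWithStats(k); i=1+np.argmax(s[1:,4]); x,y,w,h,a=s[i]
    vc=y+h/2
    def d(u): q=ray(c,u,vc,0)-c['o']; return q/np.linalg.norm(q)
    b=d(x-.5)+d(x+w-.5); p=c['o']+b*(z-c['o'][2])/b[2]
    # axis position/yaw from filament edges near its top (column range in middle)
    cols=[int(x+w*f) for f in(.35,.5,.65)]; e=[]
    for u in cols:
        r=np.flatnonzero(l[:,u]==i); e.append((ray(c,u,r[0]-.5,z+.097),ray(c,u,r[-1]+.5,z+.097)))
    return p,(int(x),int(y),int(w),int(h)),np.array(e)
E
python3 - <<'E'
from h import *
np.set_printoptions(precision=4,suppress=True)
c=cam('top')
p,bb,e=spool(c,(235,190,375,260)); print(p,bb); print(e[:,:,:2].tolist())
for u,v,z in[(235.5,196,.009),(446,196,.009),(230,304,.017),(230,196,.017),(452,196,.017),(379,200,.009),(378.5,250,.009),(411,200,.009),(411,250,.009)]: print(u,v,ray(c,u,v,z)[:2])
im=cv2.resize(c['bgr'][185:320,220:465],None,fx=3.2,fy=3.2,interpolation=cv2.INTER_NEAREST); cv2.imwrite('pics/z.png',im)
p2,bb2,e2=spool(c,(335,255,480,320)); print(p2,bb2)
E
```

```text
[ 0.5636 -0.0414  0.109 ] (305, 211, 57, 39)
[[[0.5930422100757158, -0.027877359318458004], [0.5383707864775317, -0.0287456953348994]], [[0.5932357385427155, -0.04055522895568672], [0.5385904756952803, -0.04135174192653593]], [[0.5934290730890033, -0.053220395027678065], [0.5388099460175232, -0.053945228015778834]]]
235.5 196 [0.6257 0.1482]
446 196 [ 0.6315 -0.2578]
230 304 [0.4202 0.1507]
230 196 [0.6249 0.1568]
452 196 [ 0.6311 -0.2667]
379 200 [ 0.6219 -0.1297]
378.5 250 [ 0.5262 -0.1295]
411 200 [ 0.6228 -0.191 ]
411 250 [ 0.5273 -0.1913]
[ 0.4666 -0.1602  0.109 ] (346, 269, 122, 44)
```

View pics/z.png

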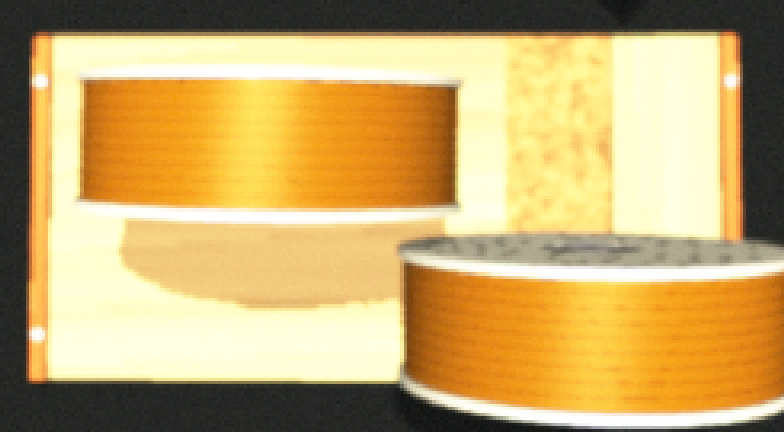

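The loose spool is around (0.566, 0.006) with yaw matching the board. Park is at about (0.570, -0.160), and board +y is about (-0.014, 1). I'm approaching high with the fingers shut.

Call:
{"op": "move_arm", "data": {
  "plan": [0, 0, 1.2, 0, 0, 0, 0.5, 0.8, 1.6, 0, 0, -0.05, 1.1, 1.7, 1.6, 0, 0, -0.1, 1.7, 2.6, 1.6, 0, 0, -0.15, 2.3, 3.5, 1.6, 0, 0, -0.2, 2.9, 4.4, 1.6, 0, 0, -0.26, 3.5, 5.3, 1.6, 0, 0, -0.26, 4.1, 6.2, 1.6, 0, 0, -0.26, 4.7, 7.1, 1.6, 0, 0, -0.26, 5.3, 8.0, 1.6, 0, 0, -0.26],
  "grip": 0
}}

```text
time_s: 1.4
eef_pos: [0.4228, -0.1515, 0.3113]
eef_rot: [0.0, 1.0, 0.008, 0.0]
wrist_force: [0.3, -0.3, 0.1]
opening: 0.004
grasp_force: 0.0
```

```bash
sed -i 's/(8,170,60),(22,255,255)/(8,130,60),(24,255,255)/' h.py; cat >st.py <<'E'
from h import *
import sys
np.set_printoptions(precision=4,suppress=True)
park=np.array([.570,-.160]);by=np.array([-.0145,.9999])
c=cam('top'); 
try:
    p,bb,e=spool(c,tuple(map(int,sys.argv[1:5])) if len(sys.argv)>4 else (235,190,420,260)); print('spool',p,bb,'y_park',(p[:2]-park)@by,'mid',e.mean(1)[:,:2].tolist())
except Exception as x: print(x)
o=ctrl.get_obs(); print(o['time_s'],o['eef_pos'],o['eef_rot'],'F',o['wrist_force'])
if len(sys.argv)in(2,6): cv2.imwrite(f'pics/{sys.argv[-1]}.png',c['bgr'])
E
python3 st.py
```

```text
spool [ 0.5643 -0.0372  0.109 ] (299, 210, 64, 40) y_park 0.12282826032342335 mid [[0.5663426853091182, -0.024083224537344506], [0.5658672118915495, -0.03814525373993794], [0.5660736601675442, -0.05077738530245234]]
1.45 [ 0.4252 -0.1462  0.3113] [-0.0018  0.9999  0.0106  0.0012] F [-1.1954  3.7043 -0.9298]
```

```bash
python3 - <<'E'
from h import *
c=cam('top'); h=cv2.cvtColor(c['bgr'],cv2.COLOR_BGR2HSV)
for u in list(range(240,372,6)): print(u,h[235,u].tolist(),end='; ')
E
python3 st.py
```

```text
240 [30, 34, 255]; 246 [16, 214, 181]; 252 [16, 224, 208]; 258 [16, 229, 224]; 264 [17, 231, 234]; 270 [18, 235, 241]; 276 [18, 223, 245]; 282 [19, 218, 248]; 288 [21, 196, 252]; 294 [24, 172, 254]; 300 [25, 165, 254]; 306 [23, 180, 254]; 312 [20, 209, 251]; 318 [19, 226, 246]; 324 [18, 229, 243]; 330 [18, 231, 238]; 336 [17, 232, 233]; 342 [16, 230, 225]; 348 [16, 232, 209]; 354 [16, 232, 180]; 360 [15, 231, 130]; 366 [29, 46, 255]; spool [ 0.5643 -0.0372  0.109 ] (299, 210, 64, 40) y_park 0.12282826032342335 mid [[0.5663426853091182, -0.024083224537344506], [0.5658672118915495, -0.03814525373993794], [0.5660736601675442, -0.05077738530245234]]
1.55 [ 0.4229 -0.1509  0.3111] [-0.0002  0.9999  0.011  -0.0002] F [-0.1638 -0.0921  0.7024]
```

Call:
{"op": "move_arm", "data": {
  "plan": [0.6, 0.8, 0, 0, 0, 0, 1.2, 1.6, 0, 0, 0, 0, 1.8, 2.4, 0, 0, 0, 0, 2.4, 3.2, 0, 0, 0, 0, 2.85, 3.9, 0, 0, 0, 0, 2.85, 3.9, 0, 0, 0, 0]
}}

```text
time_s: 2.3
eef_pos: [0.5653, 0.0425, 0.3105]
eef_rot: [-0.0, 1.0, 0.009, -0.001]
wrist_force: [-0.2, 0.6, -0.1]
opening: -0.0
grasp_force: 0.0
```

```bash
sed -i 's/(24,255,255)/(28,255,255)/' h.py; python3 st.py 235 190 372 260 a
```

```text
spool [ 0.5641 -0.0241  0.109 ] (283, 210, 80, 40) y_park 0.13601114101751333 mid [[0.5661131784214428, -0.010016043400866217], [0.5656835289838906, -0.026906084735486474], [0.5659589921534557, -0.04376109333829384]]
2.35 [0.5646 0.0413 0.3106] [ 0.0002  1.      0.0088 -0.0007] F [-0.0192 -0.2783 -0.8575]
```

View pics/a.png

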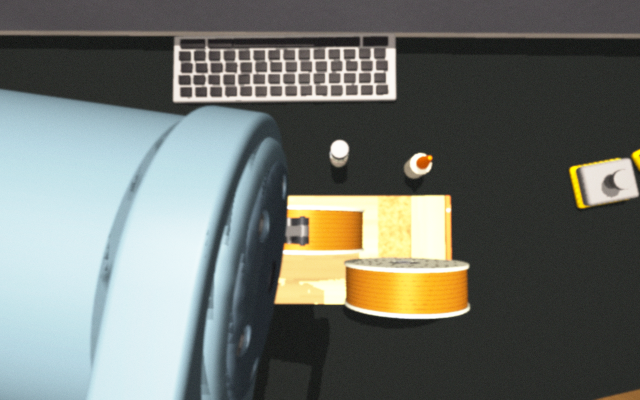

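The arm hides the spool's left half, but its right edge (about column 363) and the fingers at about (297,231) stay visible. I'll track the spool by its right tangent. Now I'm descending just behind the top.

Call:
{"op": "move_arm", "data": {
  "plan": [0.02, -0.3, -1.0, 0, 0, 0, 0.02, -0.34, -1.8, 0, 0, 0, 0.02, -0.34, -1.96, 0, 0, 0, 0.02, -0.34, -2.02, 0, 0, 0, 0.02, -0.34, -2.06, 0, 0, 0, 0.02, -0.34, -2.1, 0, 0, 0, 0.02, -0.34, -2.1, 0, 0, 0]
}}

```text
time_s: 3.22
eef_pos: [0.566, 0.025, 0.207]
eef_rot: [0.0, 1.0, 0.009, 0.001]
wrist_force: [0.6, 0.4, -0.3]
opening: -0.0
grasp_force: 0.0
```

```bash
cat >st.py <<'E'
from h import *
import sys
np.set_printoptions(precision=4,suppress=True)
park=np.array([.570,-.160]);by=np.array([-.0145,.9999])
c=cam('top'); 
p,bb,e=spool(c,(235,190,int(sys.argv[1]),260))
d=ray(c,bb[0]+bb[2]-.5,230,0)-c['o']; t=np.arctan2(-d[1],-d[2])
y=c['o'][1]-.632*np.tan(t-.1530)
print('spool y',round(y,4),'y_park',round(y-park[1],4),bb,'x',e.mean(1)[:,:2].tolist())
o=ctrl.get_obs(); print(o['time_s'],o['eef_pos'],'F',o['wrist_force'])
if len(sys.argv)==3: cv2.imwrite(f'pics/{sys.argv[-1]}.png',c['bgr'])
E
python3 st.py 372
```

```text
spool y 0.0066 y_park 0.1666 (333, 211, 30, 39) x [[0.5661424304292646, -0.05498529104234622], [0.5662569966576319, -0.06199535379225351], [0.5656448734931084, -0.067608923115302]]
3.275 [0.5659 0.025  0.2068] F [ 0.3767 -0.1732 -0.3879]
```

Not touching yet, so I'll lower in small steps.

Call:
{"op": "move_arm", "data": {
  "plan": [0, 0, -0.03, 0, 0, 0, 0, 0, -0.06, 0, 0, 0, 0, 0, -0.06, 0, 0, 0]
}}

```text
time_s: 3.65
eef_pos: [0.5665, 0.0249, 0.2049]
eef_rot: [0.0, 1.0, 0.009, 0.001]
wrist_force: [-1.7, 0.1, 8.2]
opening: 0.002
grasp_force: 3.8
```

Call:
{"op": "move_arm", "data": {
  "plan": [0, 0, -0.03, 0, 0, 0, 0, 0, -0.03, 0, 0, 0]
}}

```text
time_s: 3.9
eef_pos: [0.5671, 0.0249, 0.2048]
eef_rot: [0.0, 1.0, 0.009, 0.002]
wrist_force: [-2.9, 0.9, 14.4]
opening: 0.0
grasp_force: 6.9
```

Call:
{"op": "move_arm", "data": {
  "plan": [0, -0.1, 0, 0, 0, 0, 0, -0.3, 0, 0, 0, 0, 0.01, -0.55, 0, 0, 0, 0, 0.01, -0.8, 0, 0, 0, 0, 0.02, -1.05, 0, 0, 0, 0, 0.02, -1.3, 0, 0, 0, 0, 0.02, -1.5, -0.01, 0, 0, 0, 0.03, -1.7, -0.02, 0, 0, 0, 0.03, -1.85, -0.03, 0, 0, 0, 0.03, -1.9, -0.03, 0, 0, 0]
}}

```text
time_s: 5.15
eef_pos: [0.5684, -0.0716, 0.2031]
eef_rot: [0.001, 1.0, 0.008, 0.002]
wrist_force: [-3.0, -0.4, 12.6]
opening: -0.0
grasp_force: 5.8
```

```bash
python3 st.py 420 b
```

```text
Traceback (most recent call last):
  File "st.py", line 6, in <module>
    p,bb,e=spool(c,(235,190,int(sys.argv[1]),260))
           ~~~~~^^^^^^^^^^^^^^^^^^^^^^^^^^^^^^^^^^
  File "h.py", line 18, in spool
    n,l,s,_=cv2.connectedComponentsWithStats(k); i=1+np.argmax(s[1:,4]); x,y,w,h,a=s[i]
                                                     ~~~~~~~~~^^^^^^^^^
ValueError: attempt to get argmax of an empty sequence
```

```bash
python3 - <<'E'
from h import *
c=cam('scene'); cv2.imwrite('pics/b.png',c['bgr'])
for y in(.0063,-.045,-.128,-.16): print(y,proj(c,[.5685+.0335-.0145*y,y,.109]))
E
```

```text
0.0063 [np.float64(348.77627223371746), np.float64(197.6340142448569)]
-0.045 [np.float64(323.35973639340534), np.float64(188.63634787478094)]
-0.128 [np.float64(285.36453046644067), np.float64(175.1857270371869)]
-0.16 [np.float64(271.6526558867074), np.float64(170.3316086965952)]
```

View pics/b.png

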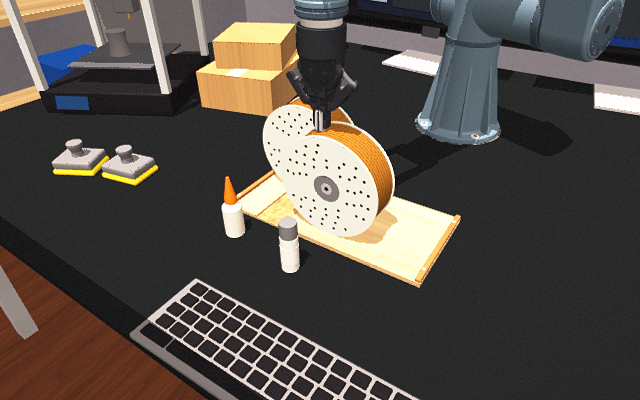

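The hub is at (326,188), so the spool is at about y=-0.044. It rolled 50 mm for 97 mm of finger travel, with no skid. I'll regrip behind the top and stroke again.

Call:
{"op": "move_arm", "data": {
  "plan": [0, 0, 0.3, 0, 0, 0, 0, 0.2, 0.6, 0, 0, 0, -0.01, 0.6, 0.6, 0, 0, 0, -0.01, 0.9, 0.5, 0, 0, 0, -0.01, 0.9, 0.2, 0, 0, 0, -0.01, 0.9, 0.1, 0, 0, 0, -0.01, 0.9, 0.06, 0, 0, 0, -0.01, 0.9, 0.03, 0, 0, 0, -0.01, 0.9, 0.03, 0, 0, 0]
}}

```text
time_s: 6.38
eef_pos: [0.5686, -0.0261, 0.2053]
eef_rot: [0.001, 1.0, 0.008, 0.003]
wrist_force: [-4.1, 1.7, 21.8]
opening: -0.001
grasp_force: 10.9
```

```bash
cat >hub.py <<'E'
from h import *
import sys
c=cam('scene'); g=cv2.cvtColor(c['bgr'],cv2.COLOR_BGR2HSV)
m=cv2.inRange(g,(0,0,60),(180,60,175))
m=cv2.morphologyEx(m,cv2.MORPH_OPEN,np.ones((5,5)))
n,l,s,ct=cv2.connectedComponentsWithStats(m)
for i in range(1,n):
    u,v=ct[i]
    if 255<u<370 and 150<v<215 and s[i,4]>60:
        d=c['R']@np.array([(u-c['cx'])/c['fx'],(v-c['cy'])/c['fy'],1.]); p=c['o']+d*(.604-c['o'][0])/d[0]
        print('hub',u,v,s[i],'y',p[1],'z',p[2],'ypark',p[1]+.160)
o=ctrl.get_obs(); print(o['time_s'],o['eef_pos'],o['wrist_force'])
if len(sys.argv)>1: cv2.imwrite(f'pics/{sys.argv[1]}.png',c['bgr'])
E
python3 hub.py
```

```text
hub 321.9520958083832 183.311377245509 [316 177  16  17 167] y -0.046974195300750865 z 0.12020216898360486 ypark 0.11302580469924914
hub 333.07738095238096 194.7202380952381 [324 185  16  17 168] y -0.02393099953072314 z 0.10478495148274508 ypark 0.13606900046927686
6.425 [ 0.56852412 -0.0260585   0.20531556] [-3.77991795  1.02489396 22.32903056]
```

Call:
{"op": "move_arm", "data": {
  "plan": [0, -0.1, 0.02, 0, 0, 0, 0, -0.3, 0.02, 0, 0, 0, 0.01, -0.55, 0.02, 0, 0, 0, 0.01, -0.8, 0.02, 0, 0, 0, 0.02, -1.05, 0.02, 0, 0, 0, 0.02, -1.3, 0.02, 0, 0, 0, 0.02, -1.5, 0.01, 0, 0, 0, 0.03, -1.7, 0, 0, 0, 0, 0.03, -1.85, -0.01, 0, 0, 0, 0.03, -1.9, -0.01, 0, 0, 0]
}}

```text
time_s: 7.68
eef_pos: [0.5683, -0.1219, 0.202]
eef_rot: [0.001, 1.0, 0.008, 0.0]
wrist_force: [-2.9, -1.2, 9.0]
opening: -0.0
grasp_force: 4.5
```

```bash
sed -i 's/np.ones((5,5))/np.ones((3,3))/' hub.py; python3 hub.py
```

```text
hub 304.7016129032258 180.6451612903226 [293 168  24  26 372] y -0.0840782554743269 z 0.11262281039332062 ypark 0.0759217445256731
7.725 [ 0.56830667 -0.1220544   0.20198745] [-1.69428207 -1.13795499  9.50495795]
```

Call:
{"op": "move_arm", "data": {
  "plan": [0, 0, 0.3, 0, 0, 0, 0, 0.2, 0.6, 0, 0, 0, -0.01, 0.6, 0.6, 0, 0, 0, -0.01, 0.95, 0.5, 0, 0, 0, -0.01, 0.95, 0.2, 0, 0, 0, -0.01, 0.95, 0.12, 0, 0, 0, -0.01, 0.95, 0.07, 0, 0, 0, -0.01, 0.95, 0.03, 0, 0, 0, -0.01, 0.95, 0.03, 0, 0, 0]
}}

```text
time_s: 8.85
eef_pos: [0.5691, -0.0739, 0.2056]
eef_rot: [0.001, 1.0, 0.008, 0.002]
wrist_force: [-2.6, 0.5, 16.5]
opening: 0.001
grasp_force: 8.2
```

```bash
python3 hub.py
```

```text
hub 306.46486486486486 181.42702702702704 [295 169  24  26 370] y -0.08022581811252044 z 0.11232142348218016 ypark 0.07977418188747956
8.9 [ 0.56907776 -0.07387719  0.20565904] [-3.34270777  0.918774   16.79178475]
```

Call:
{"op": "move_arm", "data": {
  "plan": [0, -0.1, 0.02, 0, 0, 0, 0, -0.3, 0.02, 0, 0, 0, 0.01, -0.5, 0.02, 0, 0, 0, 0.01, -0.7, 0.02, 0, 0, 0, 0.02, -0.9, 0.01, 0, 0, 0, 0.02, -1.1, 0.01, 0, 0, 0, 0.02, -1.25, 0, 0, 0, 0, 0.02, -1.4, -0.01, 0, 0, 0, 0.03, -1.5, -0.02, 0, 0, 0]
}}

```text
time_s: 10.02
eef_pos: [0.5698, -0.1497, 0.2037]
eef_rot: [0.001, 1.0, 0.008, 0.001]
wrist_force: [-2.8, -0.5, 12.2]
opening: 0.001
grasp_force: 5.9
```

```bash
python3 hub.py
```

```text
hub 289.26944444444445 175.32777777777778 [278 163  23  26 360] y -0.11870091066547567 z 0.1119612178183933 ypark 0.041299089334524336
10.075 [ 0.569878   -0.15027702  0.20363835] [-3.47142327 -2.22963762 12.32234791]
```

Call:
{"op": "move_arm", "data": {
  "plan": [0, -0.08, 0, 0, 0, 0, 0, -0.16, -0.01, 0, 0, 0, 0, -0.24, -0.01, 0, 0, 0, 0, -0.32, -0.02, 0, 0, 0, 0.01, -0.4, -0.02, 0, 0, 0, 0.01, -0.48, -0.02, 0, 0, 0, 0.01, -0.48, -0.02, 0, 0, 0]
}}

```text
time_s: 10.95
eef_pos: [0.5694, -0.1722, 0.2004]
eef_rot: [0.0, 1.0, 0.008, -0.0]
wrist_force: [-0.4, -0.5, 2.6]
opening: 0.004
grasp_force: 1.7
```

```bash
python3 hub.py
```

```text
hub 284.6173184357542 173.75418994413408 [273 162  24  25 358] y -0.1294311996637203 z 0.11169110424766904 ypark 0.030568800336279706
11.0 [ 0.56946725 -0.17194112  0.20050029] [-0.94073614 -1.05781317  2.17527782]
```

Call:
{"op": "move_arm", "data": {
  "plan": [0, -0.1, 0, 0, 0, 0, 0, -0.2, 0, 0, 0, 0, 0, -0.3, 0, 0, 0, 0, 0, -0.4, 0, 0, 0, 0, 0, -0.4, 0, 0, 0, 0]
}}

```text
time_s: 11.62
eef_pos: [0.5696, -0.192, 0.2006]
eef_rot: [-0.0, 1.0, 0.008, -0.0]
wrist_force: [-0.7, 0.6, -0.5]
opening: -0.0
grasp_force: 0.0
```

```bash
python3 hub.py
```

```text
hub 274.05263157894734 172.31578947368422 [263 160  23  25 342] y -0.15475524242760075 z 0.10623716812501655 ypark 0.005244757572399256
11.675 [ 0.56954114 -0.19172955  0.20062339] [ 0.09025923 -0.79085185  0.56394502]
```

It dropped in: the hub is lower by 5.5 mm and at the groove's middle. I'm taking the hand away and letting it settle.

Call:
{"op": "move_arm", "data": {
  "plan": [0, 0, 0.3, 0, 0, 0, 0, 0, 1, 0, 0, 0, 0, 0, 2, 0, 0, 0, 0, -0.8, 2.5, 0, 0, 0, 0, -1.8, 2.5, 0, 0, 0, 0, -2.8, 2.5, 0, 0, 0, 0, -3.8, 2.5, 0, 0, 0, 0, -4.8, 2.5, 0, 0, 0, 0, -4.8, 2.5, 0, 0, 0, 0, -4.8, 2.5, 0, 0, 0]
}}

```text
time_s: 12.92
eef_pos: [0.5698, -0.4311, 0.3263]
eef_rot: [-0.0, 1.0, 0.008, 0.0]
wrist_force: [-0.3, -0.5, -0.3]
opening: 0.004
grasp_force: 0.0
```

```bash
python3 hub.py; python3 hub.py f
```

```text
hub 274.8362573099415 172.4093567251462 [264 161  23  24 342] y -0.15284192636636057 z 0.1066783965238916 ypark 0.0071580736336394335
12.975 [ 0.57001247 -0.43056353  0.32659094] [0.14545425 0.28161064 0.19519655]
hub 274.8046647230321 172.38192419825072 [264 161  23  24 343] y -0.15291420974414577 z 0.1067142315095273 ypark 0.007085790255854235
13.025 [ 0.57014161 -0.43026481  0.32669801] [ 0.08019371 -0.11854518 -0.22236465]
```

View pics/f.png

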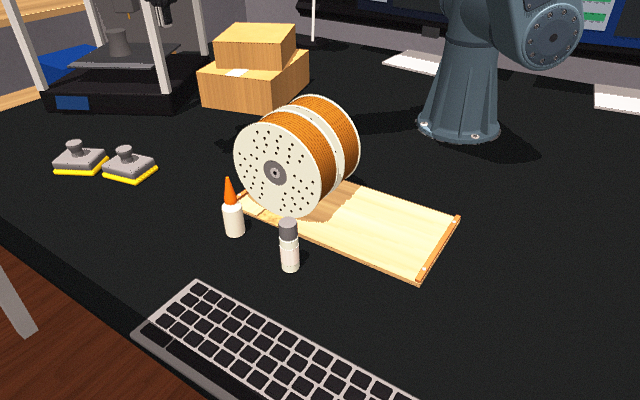

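The spool sits in the groove next to the parked one with its hub at (275,172). The bottles are at (234,218) and (289,245), as before. One check from the top, then hand in.

```bash
python3 - <<'E'
from h import *
c=cam('top')
for roi in((330,195,475,252),(335,266,480,320)):
    p,bb,e=spool(c,roi,.104); print(p,bb,e.mean(1)[:,:2].tolist())
E
```

```text
[ 0.56703104 -0.1571986   0.104     ] (343, 208, 124, 43) [[0.5663617148706599, -0.11586993619579544], [0.5682082917529039, -0.14260068815547483], [0.5693287899034165, -0.16788086401218946]]
[ 0.46573071 -0.15940967  0.104     ] (344, 268, 124, 46) [[0.4811240230229351, -0.11785524184454887], [0.4795749002528257, -0.1443635458984658], [0.4800709721974766, -0.16941252836811366]]
```

```bash
python3 -c "
from bench import ctrl
print(ctrl.hand_in())"
```

```text
the job is handed in; nothing more can be done
None
```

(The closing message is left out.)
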